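Lock the tube rack on the bench shaker and switch it on

TASK

Put the blue tube rack on the shaker's deck, slide it slowly between the guide rails and hold it pressed against the end stop until the slow, sprung orange bolt has come fully out behind it, so that the rack stays locked in when you let go. Then tip the shaker's red run lever fully over towards the end-stop side. Leave the green rack, the beaker, the bottle, the tip box and the marker where they are.

Things in the scene. Friction and masses are not known exactly. Their poses are not given: they have to be found in the camera images.
- rack: blue tube rack, a block 90 (its x) x 70 (its y) x 30 mm high, tube caps 7 mm above its top; upright in the middle a grip 50 (along x) x 14 (along y) mm whose top is 74 mm above the underside. 0.25 to 0.5 kg. Origin: centre of the underside. Same when turned half a turn. Loose, starts on the bench; in the bay its x must lie along the shaker's x
- shaker: white bench shaker, 340 (its x) x 300 (its y) mm, fixed; origin: centre of the underside. Flat deck 70 mm above the bench. The rack is slid along +x between two dark rails 16 mm high, inner faces at y = +-37 mm, from x = -38 mm to the end stop at +120 mm; flared mouths widen to +-52 mm at x = -66 mm; the deck before them is open
- bay_entry (a point): point on the deck surface of the shaker, on the centre line at the shaker's x = -115 mm: here the rack's centre can be set down on the open deck before sliding it 190 mm along the shaker's +x. Axes as the shaker's
- bay_stop (a point): centre of the face of the dark end stop (90 mm wide, 30 mm high), 15 mm above the deck, at the shaker's x = +120 mm. Axes as the shaker's. With the rack against the stop its centre is at the shaker's x = +75 mm; locked, it rests against the bolt at about +72 mm
- bolt_tip (a point): tip of the orange sprung bolt in a gap of the right-hand (-y) rail, 16 mm above the deck. Out, it reaches 11 mm past the rail's inner face. Its square holding face looks to +x, at the shaker's x = +27 mm; towards -x it slopes off in a ramp of 15 degrees, 58 mm long, which the rack pushes in as it slides by
- bolt (a joint): travel of the orange bolt along the shaker's -y, in m: 0 = fully out, 0.013 = pressed in; the rack's side holds it at about 0.009. Spring 0.8 to 1.1 N, heavily damped (200 N s/m): slide the rack past it at 30 mm/s or less. Once passed it takes about 2 s to come fully out; it sticks part-way if the rack is let go before
- ejector_face (a point): face of the brass sprung pad (24 x 14 mm) in the end stop, 20 mm above the deck. It stands 12 mm out of the stop and pushes the rack back with 4 N (out) to 6 N (flush with the stop)
- run_lever (a joint): angle of the red run lever, on the left (+y) side of the deck, in rad: 0 = off, leaning to the shaker's -x; 1.0 = on, leaning to +x; it stays where it is left
- run_lever_tip (a point): centre of the red ball (26 mm across) at the end of the run lever, 60 mm from the lever's hinge. The hinge (along the shaker's y) is at the shaker's x = -30, y = +115 mm, 92 mm above the bench, on a grey block 25 mm high; the ball is about 145 mm above the bench when off or on, 152 mm half-way. About 1 N at the ball moves it
- green_rack: green tube rack without a grip, 85 x 75 x 38 mm, loose; leave alone. Origin: centre of the underside
- beaker: white plastic beaker, 90 mm across, 100 mm high, loose; leave alone. Origin: centre of the underside
- reagent: amber bottle, 56 mm across, 130 mm high, loose; leave alone. Origin: centre of the underside
- tip_box: orange pipette tip box, with a clear lid, 120 x 85 x 64 mm, loose; leave alone. Origin: centre of the underside
- marker: black marker pen, 12 mm thick, about 130 mm long, loose; leave alone

How it is judged:
On the way, in this order (a step that is already met when the one before it is completed fails the run):
1. the rack sits flat on the deck between the rails, no more than 7 mm short of the end stop, with the bolt out behind it (within 2.5 mm of fully out), while the run lever is still off (x of rack in the frame of shaker between 0.068 and 0.078 m and y of rack in the frame of shaker between -0.006 and 0.006 m and z of rack in the frame of shaker between 0.066 and 0.074 m and angle between rack's own z axis and vertical below 0.06 rad and angle between the x axis of rack and the x axis of shaker, either way round below 0.1 rad and value of joint bolt below 0.0025 m and value of joint run_lever below 0.5 rad), for 0.3 s.
2. the run lever is tipped fully over to on (above 0.85 rad) (value of joint run_lever above 0.85 rad), for 0.2 s.
At the end, for the whole second after the job is handed in: Rack at rest, flat (0.06 rad) on the deck (4 mm), within 6 mm of the centre line and 0.1 rad of the shaker's x, its centre at 68 to 78 mm along the shaker's x (at most 7 mm short of the end stop), the bolt within 2.5 mm of fully out behind it, the run lever above 0.85 rad (x of rack in the frame of shaker between 0.068 and 0.078 m and y of rack in the frame of shaker between -0.006 and 0.006 m and z of rack in the frame of shaker between 0.066 and 0.074 m and angle between rack's own z axis and vertical below 0.06 rad and angle between the x axis of rack and the x axis of shaker, either way round below 0.1 rad and value of joint bolt below 0.0025 m and value of joint run_lever above 0.85 rad and linear speed of rack below 0.01 m/s); the robot touches nothing.
It fails at once if the green rack, the beaker, the bottle, the tip box or the marker is moved by more than 30 mm (distance of any of green_rack, beaker, reagent, tip_box, marker from where it was at the start of the episode above 0.03 m).
It also fails if it takes over 69 s, if anything falls off the work surface, if the arm or the gripper's body presses on something with over 40 N, if the wrist force passes 120 N, or if a joint passes its speed limit or range.

ROBOT

A 6-joint arm with a two-finger parallel gripper is mounted at the origin on the work surface. World frame = base frame: x ahead of the robot, y to its left, z up, the work surface at z = 0. Lengths are in m, angles in rad, forces in N, time in s.
With the tool pointing down it reaches from about 0.325 to 0.875 m from the base axis. Payload 4.4 kg.
Tool frame: the origin (TCP) lies on the centre line of the jaws, within the pads' length; the fingertips stand 11 mm ahead of it and the grasp point (between the pads) lies 8 mm behind it; z points along the fingers, y is the line along which they close (so a half turn about z gives the same grasp; the last joint's range is limited). The gripper opens to 85 mm and grips with 20 to 120 N. Pads are 22 mm wide; open, the fingers measure 114 mm over their backs; the gripper's body (76 mm by 85 mm) begins 54 mm behind the grasp point. The pads swing forward as they close: fully open they stand 13 mm farther back than shut.
Start: joints at [0.952, 0.207, 1.542, -0, 1.393, -0.15], TCP at [0.26, 0.513, 0.242] pointing down, gripper open.
Joint ranges: [-2.73, 2.73], [-0.86, 2.22], [0.23, 2.46], [-1.11, 4.25], [0.08, 2.63], [-2.82, 2.82]. Speed limits (rad/s): [2.79, 2.79, 3.14, 3.14, 3.14, 3.14].

INTERFACE

Orientations are given as a rotation vector (axis times angle).
In Python, from plant import r, imaging, job, sensors gives the robot as it stands (r), with the cameras (imaging), the job (job) and the readings (sensors).
- The arm moves only by the shell command python3 shift.py 'ROWS' [FORCE]. ROWS is rows parted by semicolons, their numbers by spaces, 1 to 10 of them, each of 5 numbers: dx, dy, dz in m, then a turn about the tool's z in rad, then the finger opening in m; each row is the pose to reach, as a shift and turn from the pose commanded when the command began, along the tool's axes at that moment; what a row does not reach only later rows make up. A row lasts 1/8 s, in which the tool goes at most 0.0625 m and 0.188 rad, less where a joint would pass 70% of its speed; a pose out of reach is approached as far as the arm can. The fingers move at their own pace and stop on an object; FORCE is the grip in N (left out, the last holds). Time passes only in rows, so rows that do not move let the fingers close. It prints the time, the measured TCP pose, the force, the opening and the grip force at its end.
- sensors.observe(): the state, without advancing time (a new reading comes with each control period).
- imaging.capture(name): name is "scene" or "top"; returns a dict with "img" (480x640x3 uint8, red, green, blue), "fx", "fy", "cx", "cy" (pixels), "pose" (4x4, takes a point from camera to world coordinates). Camera axes: x right, y down, z forward; pixel columns grow to the right and rows downward; lengths in m; the calibration is good to about 2 mm. A picture is of the moment at which its call begins. There is no depth.
- job.job_done(): hands the job in; it is judged then, once.
The state is a dict: "time_s": time; "qpos": joint angles; "joint_velocities": joint speeds; "effort": joint torques, N m; "position": TCP position; "orientation": TCP orientation; "ft_force": force on the tool from outside, world axes, zero at the start; "wrist_torque": the same for the moment, N m; "grip_width": finger opening in m; "finger_force": force on a finger pad.
Only numpy, scipy, OpenCV 4.12 (cv2) and the standard library are available. Lean on these libraries where they do the work, as an engineer would, in place of code of your own. Each camera call takes 0.05 s, during which the arm holds its last target. There are 200 camera calls.

## Working session

There is one attempt and no reset: what is moved stays moved. The work goes in short steps, Python scripts to look and compute and a shell command to move; the robot and the scene stay as the last step left them, time stands still between calls to the robot, and variables do not carry over. Pictures are saved under pics/ and viewed, at most 10 in all, crops included, and the job is handed in when it is done.

```bash
ls; mkdir -p pics; python3 - <<'E'
from plant import r, imaging, job, sensors
import cv2
for n in("scene","top"):
    c=imaging.capture(n); cv2.imwrite(f"pics/{n}0.png",c["img"][:,:,::-1]); print(n,c["fx"],c["fy"],c["cx"],c["cy"],c["pose"].round(3).tolist())
o=sensors.observe(); print(o)
E
```

```text
pics
plant.py
shift.py
scene 523.4226938152796 523.4226938152796 318.19066967149973 249.98308213521176 [[0.661, 0.457, -0.595, 1.389], [0.751, -0.419, 0.511, -0.648], [-0.016, -0.784, -0.62, 0.945], [0.0, 0.0, 0.0, 1.0]]
top 479.51302496038073 479.51302496038073 320.8127711957707 240.12484300846828 [[-0.015, -0.987, 0.159, 0.401], [-1.0, 0.011, -0.027, 0.057], [0.025, -0.159, -0.987, 1.147], [0.0, 0.0, 0.0, 1.0]]
{'time_s': 0.1, 'qpos': array([ 9.51483533e-01,  2.07347803e-01,  1.54285228e+00,  2.34291469e-05,
        1.39348572e+00, -1.50511311e-01]), 'joint_velocities': array([-0.00092254, -0.00074704, -0.00239797, -0.00064748,  0.00058707,
        0.00249226]), 'effort': array([-4.99318703e-04, -3.84092081e+01, -2.92546678e+01, -2.40669651e-04,
        4.87994359e-03,  1.69944980e-05]), 'position': array([0.25940947, 0.51240445, 0.24121492]), 'orientation': array([-7.29485305e-01, -3.05489355e+00,  3.03296433e-03]), 'ft_force': array([ 0.40349044,  0.02821615, -0.52146687]), 'wrist_torque': array([0.01469433, 0.01029063, 0.0465888 ]), 'finger_force': 0.0, 'grip_width': 0.08514051921082427}
```

View pics/top0.png

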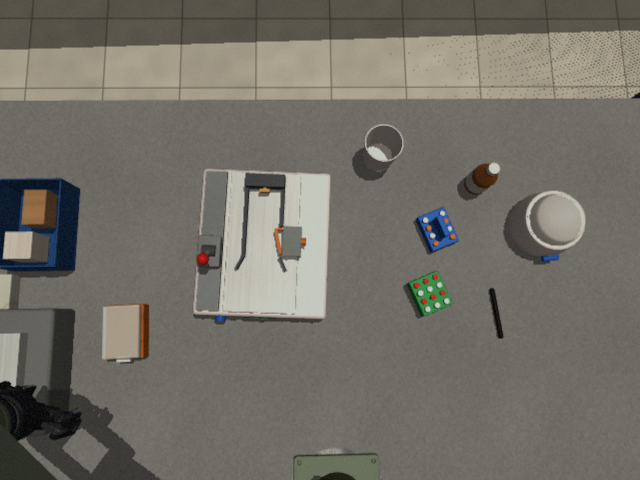

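View pics/scene0.png

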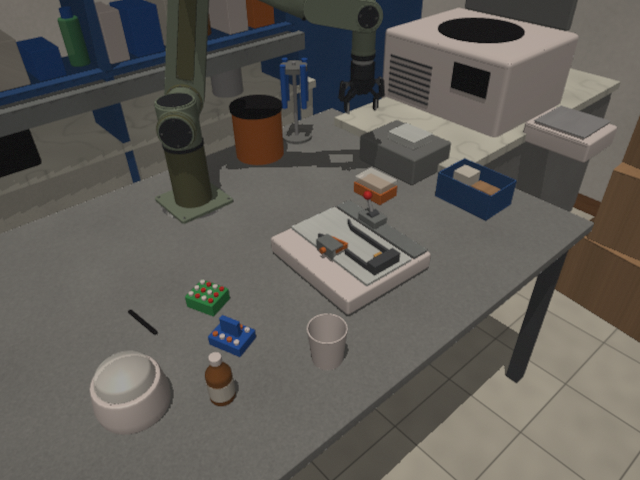

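The top view (up = world +x, right = world −y) shows the shaker at about (263,244) with its end stop at the top (265,181). The red ball is at (203,259), the blue rack at (437,230) and the green rack just below it at (430,294). I'll enlarge these areas to get pixel positions.

```bash
cat > h.py <<'E'
import numpy as np, cv2
from plant import r, imaging, job, sensors
def ray(c,u,v,z):
    P=np.array(c["pose"]); d=P[:3,:3]@[(u-c["cx"])/c["fx"],(v-c["cy"])/c["fy"],1]
    return P[:3,3]+d*(z-P[2,3])/d[2]
def proj(c,p):
    P=np.array(c["pose"]); q=P[:3,:3].T@(np.array(p)-P[:3,3])
    return np.array([c["fx"]*q[0]/q[2]+c["cx"],c["fy"]*q[1]/q[2]+c["cy"]])
E
python3 - <<'E'
from h import *
c=imaging.capture("top"); i=c["img"][:,:,::-1]
a=cv2.resize(i[160:330,190:335],None,fx=3.5,fy=3.5,interpolation=cv2.INTER_CUBIC)
b=cv2.resize(i[200:265,405:470],None,fx=4.5,fy=4.5,interpolation=cv2.INTER_CUBIC)
o=np.zeros((595,800,3),np.uint8); o[:a.shape[0],:a.shape[1]]=a; o[:b.shape[0],507:507+b.shape[1]]=b[:,:293]
cv2.imwrite("pics/crop1.png",o)
hsv=cv2.cvtColor(i.copy(),cv2.COLOR_BGR2HSV)
m=cv2.inRange(hsv,(100,120,40),(125,255,255)); m[:,:400]=0; m[:,475:]=0
cn=max(cv2.findContours(m,0,1)[0],key=cv2.contourArea); print(cv2.minAreaRect(cn),cv2.boxPoints(cv2.minAreaRect(cn)))
m=cv2.inRange(hsv,(0,0,150),(180,80,255)); m[:160]=0;m[330:]=0;m[:,:185]=0;m[:,340:]=0
cn=max(cv2.findContours(m,0,1)[0],key=cv2.contourArea); print(cv2.minAreaRect(cn),cv2.boxPoints(cv2.minAreaRect(cn)))
m=cv2.inRange(hsv,(0,170,100),(4,255,255))|cv2.inRange(hsv,(172,170,100),(180,255,255)); m[:,:190]=0;m[:,225:]=0
print(np.argwhere(m).mean(0)[::-1])
E
```

```text
((436.73199462890625, 229.39691162109375), (38.07548141479492, 31.069591522216797), 66.03751373291016) [[414.80417 218.30928]
 [443.1959  205.69072]
 [458.65982 240.48454]
 [430.2681  253.1031 ]]
((261.7176818847656, 243.16650390625), (131.48284912109375, 144.87449645996094), 2.02136492729187) [[193.46214 313.23984]
 [198.57219 168.45547]
 [329.9732  173.09317]
 [324.86316 317.87753]]
[202.2254902  258.18627451]
```

View pics/crop1.png

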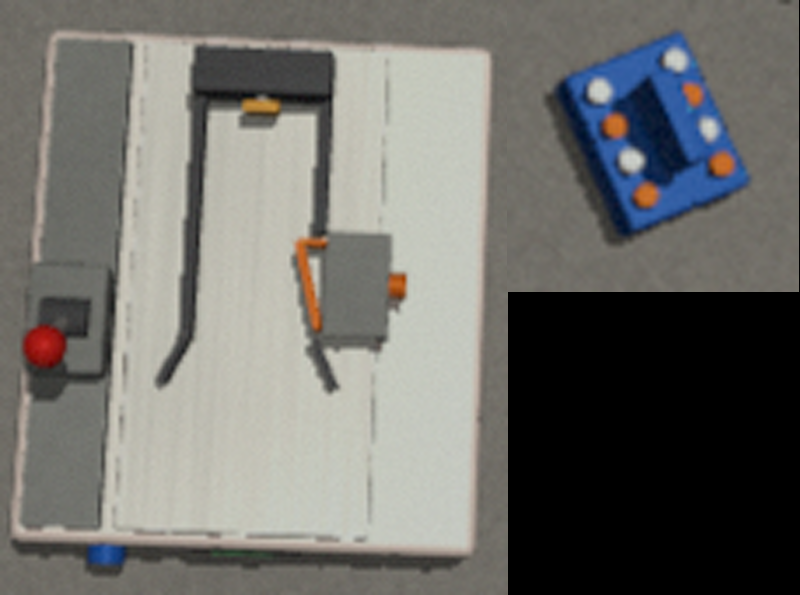

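The crop gives these shaker landmarks: top-edge corners (52,35), (490,50), (14,537); end-stop foot (195,97)–(331,101); bolt corner (300,242); ball (45,346). The lever leans to −x, so it is off. I'll fit both poses.

```bash
cat > fit.py <<'E'
from h import *
from scipy.optimize import least_squares, minimize
def Rz(a): return np.array([[np.cos(a),-np.sin(a),0],[np.sin(a),np.cos(a),0],[0,0,1]])
def boxpts(x0,x1,y0,y1,z0,z1): return np.array([[x,y,z] for x in(x0,x1) for y in(y0,y1) for z in(z0,z1)])
B=boxpts(-.045,.045,-.035,.035,0,.03); G=boxpts(-.025,.025,-.007,.007,.03,.074)
def rackmask(c,p,z,box):
    x0,y0,w,h=box; S=4; m=np.zeros((h*S,w*S),np.uint8)
    for V in(B,G):
        q=np.array([proj(c,Rz(p[2])@v+[p[0],p[1],z]) for v in V]); q=((q+.5-[x0,y0])*S-.5)
        cv2.fillPoly(m,[cv2.convexHull(np.round(q*16).astype(np.int32))],255,shift=4)
    return cv2.resize(m,(w,h),interpolation=cv2.INTER_AREA)/255.
def bluemask(c,box):
    x0,y0,w,h=box; i=cv2.cvtColor(c["img"][y0:y0+h,x0:x0+w].copy(),cv2.COLOR_RGB2HSV)
    m=cv2.inRange(i,(100,110,30),(128,255,255)); cn=max(cv2.findContours(m,0,1)[0],key=cv2.contourArea)
    o=np.zeros_like(m); cv2.fillPoly(o,[cn],255); return cv2.morphologyEx(o,cv2.MORPH_CLOSE,np.ones((7,7)))/255.
def fitrack(z,p0,boxes):
    D=[(c,b,bluemask(c,b)) for c,b in boxes]
    f=lambda p:sum(np.abs(rackmask(c,p,z,b)-m).sum() for c,b,m in D)
    s=minimize(f,p0,method="Nelder-Mead",options=dict(initial_simplex=np.array(p0)+np.array([[0,0,0],[.01,0,0],[0,.01,0],[0,0,.15]])))
    return s.x,s.fun,[m.sum() for _,_,m in D]
E
python3 - <<'E'
from fit import *
t=imaging.capture("top"); s=imaging.capture("scene")
pts=[((52,35),(.17,.15,.07)),((490,50),(.17,-.15,.07)),((14,537),(-.17,.15,.07)),((473,546),(-.17,-.15,.07)),((195,98),(.12,.045,.07)),((331,102),(.12,-.045,.07)),((300,242),(.027,-.026,.086)),((45,346),(-.058,.115,.145))]
px=np.array([p for p,_ in pts]); px=(px+.5)/3.5-.5+[190,160]; M=np.array([m for _,m in pts])
f=lambda p:np.concatenate([proj(t,Rz(p[2])@m+[p[0],p[1],0])-u for m,u in zip(M,px)])
q=least_squares(f,[.45,.1,0],loss="soft_l1"); print("shaker",q.x.round(4)); print(f(q.x).reshape(-1,2).round(1).tolist())
sp=q.x
for n,m in(("entry",(-.115,0,.07)),("stop",(.12,0,.085)),("ball",(-.058,.115,.145))): w=Rz(sp[2])@m+[sp[0],sp[1],0]; print(n,w.round(4),"scene px",proj(s,w).round(1))
p0=ray(t,437,231,.02); print(p0)
tb=(t,(405,198,65,65)); sb=(s,(200,308,65,50))
for bx in([tb],[sb],[tb,sb]): print(fitrack(0,[p0[0],p0[1],.4],bx))
g=ray(t,430,294,.02); print("green",g)
E
```

```text
shaker [ 0.5771  0.1587 -0.0467]
[[-2.9, -4.4], [1.1, -3.8], [-3.0, 0.4], [1.7, 2.1], [0.4, 0.2], [0.6, 0.5], [-1.2, -1.6], [0.2, 1.0]]
entry [0.4622 0.164  0.07  ] scene px [322. 223.]
stop [0.697  0.1531 0.085 ] scene px [379.1 258.7]
ball [0.5246 0.2762 0.145 ] scene px [365.9 195.2]
[ 0.60207685 -0.25446034  0.02      ]
(array([ 0.60675452, -0.2556988 ,  0.3963663 ]), np.float64(72.68235294117648), [np.float64(1165.0)])
(array([ 0.60658465, -0.25386968,  0.32613602]), np.float64(139.2862745098039), [np.float64(1191.0)])
(array([ 0.60635718, -0.25435924,  0.36312966]), np.float64(219.49803921568625), [np.float64(1165.0), np.float64(1191.0)])
green [ 0.45174002 -0.22974131  0.02      ]
```

```bash
python3 - <<'E'
from fit import *
t=imaging.capture("top"); s=imaging.capture("scene")
pts=[((195,98),(.12,.045,.07)),((331,102),(.12,-.045,.07)),((300,242),(.027,-.026,.086)),((45,346),(-.058,.115,.145)),((193,335),(-.038,.037,.086)),((206,98),(.12,.037,.086))]
px=np.array([p for p,_ in pts]); px=(px+.5)/3.5-.5+[190,160]; M=np.array([m for _,m in pts])
f=lambda p:np.concatenate([proj(t,Rz(p[2])@m+[p[0],p[1],0])-u for m,u in zip(M,px)])
q=least_squares(f,[.57,.15,0]); print("shaker",q.x.round(4)); print(f(q.x).reshape(-1,2).round(1).tolist())
sp=q.x; W=lambda m:Rz(sp[2])@m+[sp[0],sp[1],0]
L=[[(-.066,.052,.086),(-.038,.037,.086),(.12,.037,.086)],[(-.066,-.052,.086),(-.038,-.037,.086),(.12,-.037,.086)],[(.12,.045,.1),(.12,-.045,.1),(.12,-.045,.07),(.12,.045,.07),(.12,.045,.1)],[(.027,-.026,.086),(-.03,-.037,.086)],[(.17,.15,0),(.17,-.15,0),(-.17,-.15,0),(-.17,.15,0),(.17,.15,0)],[(-.03,.115,.092),(-.058,.115,.145)]]
def ov(c,x0,y0,w,h,k):
    i=cv2.resize(c["img"][y0:y0+h,x0:x0+w,::-1],None,fx=k,fy=k,interpolation=cv2.INTER_CUBIC)
    for l in L: cv2.polylines(i,[np.round((np.array([proj(c,W(np.array(m))) for m in l])+.5-[x0,y0])*k).astype(np.int32)],False,(255,0,255),1)
    return i
a=ov(t,190,160,145,165,2.8); b=ov(s,268,185,165,125,2.3)
o=np.zeros((462,800,3),np.uint8); o[:a.shape[0],:a.shape[1]]=a; o[:b.shape[0],410:410+b.shape[1]]=b; cv2.imwrite("pics/ov.png",o)
E
```

```text
shaker [ 0.5763  0.1585 -0.0487]
[[0.5, 0.5], [0.7, 0.8], [-1.1, -1.2], [0.2, 1.2], [-0.4, -0.1], [0.0, -1.3]]
```

View pics/ov.png

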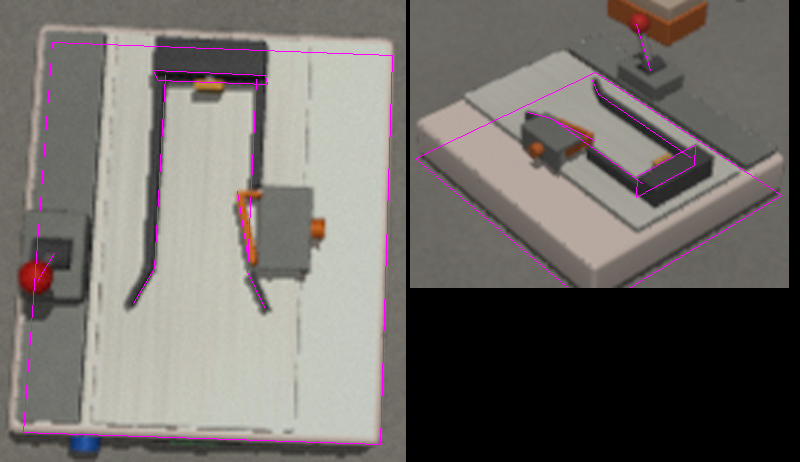

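The overlay matches in both views, giving the shaker at (0.576, 0.1585) with yaw −0.049 and the rack at (0.6065, −0.255) with yaw about 0.36. Next I'll move above the rack.

```bash
cat > tgt.py <<'E'
import sys
from h import *
from scipy.spatial.transform import Rotation as R
# usage: tgt.py x y z yaw   (yaw of tool x, mod pi)  -> shift in tool axes
x,y,z,a=map(float,sys.argv[1:]); o=sensors.observe(); M=R.from_rotvec(o["orientation"]).as_matrix()
d=M.T@(np.array([x,y,z])-o["position"]); yaw=np.arctan2(M[1,0],M[0,0])
print("shift",d.round(4),"turn",round(-((a-yaw+np.pi/2)%np.pi-np.pi/2),4),"q6",o["qpos"][5].round(2),"t",o["time_s"])
E
python3 tgt.py .6065 -.255 .16 .36
python3 shift.py '-.656 -.527 0 -.83 .06;-.656 -.527 0 -.83 .06;-.656 -.527 0 -.83 .06;-.656 -.527 0 -.83 .06;-.656 -.527 0 -.83 .06;-.656 -.527 0 -.83 .06;-.656 -.527 0 -.83 .06;-.656 -.527 0 -.83 .06;-.656 -.527 0 -.83 .06;-.656 -.527 0 -.83 .06' 40; python3 tgt.py .6065 -.255 .16 .36
```

```text
shift [-0.6563 -0.5282  0.0823] turn -0.8288 q6 -0.15 t 0.35
time_s: 1.6
position: [0.5078, -0.0337, 0.2427]
orientation: [-0.564, 3.09, -0.0]
ft_force: [1.0, 0.1, 0.8]
grip_width: 0.0598
finger_force: 0.0
shift [-0.0141 -0.2419  0.0828] turn 0.0009 q6 -2.17 t 1.6
```

```bash
python3 shift.py '-.014 -.242 .083 0 .06;-.014 -.242 .083 0 .06;-.014 -.242 .083 0 .06;-.014 -.242 .083 0 .06;-.014 -.242 .083 0 .06;-.014 -.242 .083 0 .06' ; python3 tgt.py .6065 -.255 .054 .36; python3 - <<'E'
from h import *
o=[]
c=imaging.capture("top");o.append(cv2.resize(c["img"][180:280,380:500,::-1],(480,400),interpolation=2))
c=imaging.capture("scene");o.append(cv2.resize(c["img"][240:360,185:281,::-1],(320,400),interpolation=2))
cv2.imwrite("pics/g1.png",np.hstack(o))
E
```

```text
time_s: 2.35
position: [0.6054, -0.2531, 0.1587]
orientation: [0.563, -3.09, -0.002]
ft_force: [-1.1, 0.9, 0.2]
grip_width: 0.0597
finger_force: 0.0
shift [-0.0004 -0.0023  0.1047] turn 0.0003 q6 -2.46 t 2.35
```

View pics/g1.png

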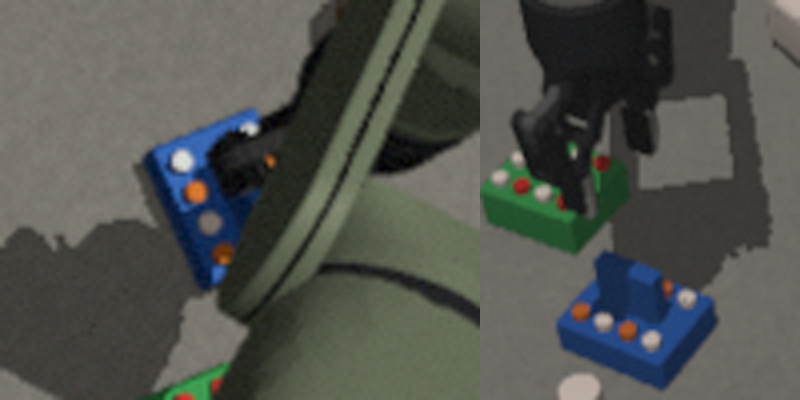

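The fingers hover over the rack with one on each side of the grip, as intended. I'll descend and close.

```bash
python3 shift.py '0 -.002 .03 0 .06;0 -.002 .06 0 .06;0 -.002 .085 0 .06;0 -.002 .105 0 .06;0 -.002 .105 0 .06;0 -.002 .105 0 .005;0 -.002 .105 0 .005;0 -.002 .105 0 .005;0 -.002 .105 0 .005;0 -.002 .105 0 .005' 60;  python3 tgt.py .6065 -.255 .054 .36
```

```text
time_s: 3.7
position: [0.6075, -0.2555, 0.056]
orientation: [-0.564, 3.088, -0.002]
ft_force: [0.1, -0.4, 6.1]
grip_width: 0.0126
finger_force: 61.7
shift [0.0007 0.0008 0.002 ] turn 0.0011 q6 -2.46 t 3.7
```

```bash
python3 shift.py '0 0 -.02 0 .005;0 0 -.05 0 .005;0 0 -.09 0 .005;0 0 -.125 0 .005;0 0 -.14 0 .005;0 0 -.14 0 .005';  python3 tgt.py .4617 .1641 .19 -.0487
```

```text
time_s: 4.45
position: [0.6068, -0.2553, 0.1954]
orientation: [-0.564, 3.089, -0.002]
ft_force: [-0.3, 0.7, -4.0]
grip_width: 0.0128
finger_force: 60.4
shift [-0.0125  0.4436  0.0047] turn 0.4099 q6 -2.46 t 4.45
```

```bash
python3 shift.py '-.001 .03 0 .04 .005;-.003 .08 0 .1 .005;-.005 .13 0 .15 .005;-.006 .18 0 .2 .005;-.008 .23 0 .25 .005;-.009 .28 0 .3 .005;-.01 .33 0 .35 .005;-.012 .38 0 .38 .005;-.0125 .42 0 .41 .005;-.0125 .4436 0 .41 .005';  python3 tgt.py .4617 .1641 .126 -.0487
```

```text
time_s: 5.7
position: [0.4586, 0.1659, 0.1919]
orientation: [-0.074, -3.136, 0.001]
ft_force: [0.5, -0.4, -3.5]
grip_width: 0.013
finger_force: 60.4
shift [-0.0035 -0.0016  0.0659] turn 0.0016 q6 -1.35 t 5.7
```

```bash
python3 shift.py '0 0 0 0 .005;0 0 0 0 .005';  python3 tgt.py .4617 .1641 .126 -.0487; python3 - <<'E'
from fit import *
o=sensors.observe(); p=o["position"]
t=imaging.capture("top"); s=imaging.capture("scene")
sp=[.5763,.1585,-.0487]
q=Rz(-sp[2])@(p-[sp[0],sp[1],0]); print("tcp in shaker",q.round(4))
a=cv2.resize(t["img"][160:330,190:335,::-1],None,fx=2.7,fy=2.7,interpolation=2)
b=s["img"][150:290,250:420,::-1].copy()
b=cv2.resize(b,None,fx=2.35,fy=2.35,interpolation=2)
h=max(a.shape[0],b.shape[0]); f=lambda i:cv2.copyMakeBorder(i,0,h-i.shape[0],0,0,0)
cv2.imwrite("pics/e1.png",np.hstack([f(a),f(b)]))
E
```

```text
time_s: 5.95
position: [0.4607, 0.1638, 0.1931]
orientation: [-0.076, -3.138, 0.002]
ft_force: [0.3, -0.8, -1.5]
grip_width: 0.0132
finger_force: 60.4
shift [-0.0011  0.0004  0.0671] turn -0.0 q6 -1.36 t 5.95
tcp in shaker [-0.1157 -0.0003  0.1931]
```

View pics/e1.png

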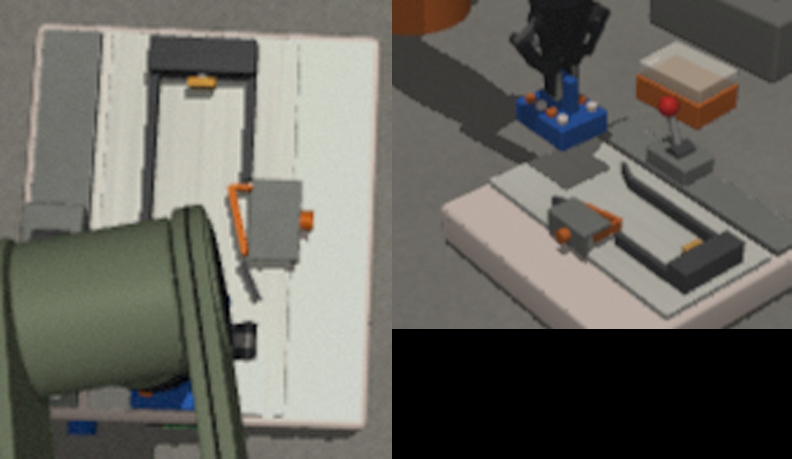

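The gripper holds the rack level in front of the mouth, with the bolt out and the ball at the off side. I'll check where the rack actually sits in the gripper.

```bash
python3 - <<'E'
from fit import *
s=imaging.capture("scene"); p=sensors.observe()["position"]
for z in(.134,.137,.14): print(z,p.round(4),fitrack(z,[p[0],p[1],-.049],[(s,(295,172,55,48))]))
E
```

```text
0.134 [0.4615 0.1635 0.1939] (array([ 0.45624009,  0.16883108, -0.16180096]), np.float64(197.17647058823528), [np.float64(694.0)])
0.137 [0.4615 0.1635 0.1939] (array([ 0.45916609,  0.16631469, -0.14957487]), np.float64(200.48235294117643), [np.float64(694.0)])
0.14 [0.4615 0.1635 0.1939] (array([ 0.4629595 ,  0.16281628, -0.18421972]), np.float64(205.55294117647057), [np.float64(694.0)])
```

```bash
python3 shift.py '-.001 0 .015 0 .005;-.001 0 .03 0 .005;-.001 0 .045 0 .005;-.001 0 .055 0 .005;-.001 0 .062 0 .005;-.001 0 .064 0 .005;-.001 0 .066 0 .005;-.001 0 .066 0 .005';  python3 tgt.py .6505 .1549 .126 -.0487
```

```text
time_s: 7.1
position: [0.4626, 0.1645, 0.1287]
orientation: [0.076, 3.14, 0.0]
ft_force: [-0.6, -0.3, -2.7]
grip_width: 0.0132
finger_force: 60.5
shift [-0.1881 -0.0004  0.0028] turn 0.0 q6 -1.36 t 7.1
```

```bash
python3 shift.py '0 0 .001 0 .005;0 0 .002 0 .005;0 0 .003 0 .005;0 0 .003 0 .005';  python3 tgt.py .6505 .1549 .126 -.0487
```

```text
time_s: 7.6
position: [0.4624, 0.1644, 0.1259]
orientation: [0.077, 3.141, 0.0]
ft_force: [-2.6, -0.5, 2.5]
grip_width: 0.013
finger_force: 61.1
shift [-1.883e-01 -3.000e-04 -1.000e-04] turn -0.0 q6 -1.36 t 7.6
```

```bash
python3 shift.py '-.003 0 0 0 .005;-.006 0 0 0 .005;-.009 0 0 0 .005;-.012 0 0 0 .005;-.015 0 0 0 .005;-.018 0 0 0 .005;-.021 0 0 0 .005;-.024 0 0 0 .005;-.027 0 0 0 .005;-.03 0 0 0 .005';  python3 tgt.py .6505 .1549 .126 -.0487
```

```text
time_s: 8.85
position: [0.4923, 0.1631, 0.126]
orientation: [-0.077, -3.14, -0.0]
ft_force: [-5.0, 0.5, 6.3]
grip_width: 0.0131
finger_force: 61.8
shift [-1.585e-01 -5.000e-04 -1.000e-04] turn -0.0 q6 -1.37 t 8.85
```

```bash
python3 shift.py '-.003 0 0 0 .005;-.006 0 0 0 .005;-.009 0 0 0 .005;-.012 0 0 0 .005;-.015 0 0 0 .005;-.018 0 0 0 .005;-.021 0 0 0 .005;-.024 0 0 0 .005;-.027 0 0 0 .005;-.03 0 0 0 .005';  python3 tgt.py .6505 .1549 .126 -.0487
```

```text
time_s: 10.1
position: [0.5214, 0.1622, 0.1261]
orientation: [-0.077, -3.138, -0.002]
ft_force: [-7.3, 2.4, 7.9]
grip_width: 0.0128
finger_force: 62.0
shift [-0.1293 -0.0009 -0.0003] turn -0.0001 q6 -1.38 t 10.1
```

```bash
python3 shift.py '-.003 0 -.0005 0 .005;-.006 0 -.001 0 .005;-.009 0 -.001 0 .005;-.012 0 -.001 0 .005;-.015 0 -.001 0 .005;-.018 0 -.001 0 .005;-.021 0 -.001 0 .005;-.024 0 -.001 0 .005;-.027 0 -.001 0 .005;-.03 0 -.001 0 .005';  python3 tgt.py .6505 .1549 .126 -.0487
```

```text
time_s: 11.35
position: [0.5511, 0.161, 0.1262]
orientation: [-0.077, -3.138, -0.003]
ft_force: [-6.0, 1.7, 3.5]
grip_width: 0.013
finger_force: 61.4
shift [-0.0996 -0.0013 -0.0001] turn -0.0001 q6 -1.39 t 11.35
```

```bash
python3 shift.py '-.003 0 0 0 .005;-.006 0 0 0 .005;-.009 0 0 0 .005;-.012 0 0 0 .005;-.015 0 0 0 .005;-.018 0 0 0 .005;-.021 0 0 0 .005;-.024 0 0 0 .005;-.027 0 0 0 .005;-.03 0 0 0 .005';  python3 tgt.py .6505 .1549 .126 -.0487
```

```text
time_s: 12.6
position: [0.5825, 0.1584, 0.1263]
orientation: [0.077, 3.141, -0.0]
ft_force: [0.0, -0.1, -3.5]
grip_width: 0.0131
finger_force: 60.4
shift [-0.0681 -0.0002  0.0003] turn -0.0002 q6 -1.4 t 12.6
```

```bash
python3 shift.py '-.003 0 .0003 0 .005;-.006 0 .0006 0 .005;-.009 0 .001 0 .005;-.012 0 .001 0 .005;-.015 0 .001 0 .005;-.018 0 .001 0 .005;-.021 0 .001 0 .005;-.024 0 .001 0 .005;-.027 0 .001 0 .005;-.03 0 .001 0 .005';  python3 tgt.py .6505 .1549 .126 -.0487
```

```text
time_s: 13.85
position: [0.6123, 0.1572, 0.126]
orientation: [-0.077, -3.141, -0.0]
ft_force: [-5.3, 1.8, 5.1]
grip_width: 0.0135
finger_force: 61.6
shift [-0.0382 -0.0005  0.    ] turn -0.0 q6 -1.41 t 13.85
```

```bash
python3 shift.py '-.003 0 0 0 .005;-.006 0 0 0 .005;-.009 0 0 0 .005;-.012 0 0 0 .005;-.015 0 0 0 .005;-.018 0 0 0 .005;-.021 0 0 0 .005;-.024 0 0 0 .005';  python3 tgt.py .6505 .1549 .126 -.0487
```

```text
time_s: 14.85
position: [0.6363, 0.156, 0.126]
orientation: [-0.077, -3.141, -0.0]
ft_force: [-4.5, 1.2, 4.4]
grip_width: 0.0132
finger_force: 61.6
shift [-0.0142 -0.0004 -0.    ] turn -0.0001 q6 -1.41 t 14.85
```

```bash
python3 shift.py '-.003 0 0 0 .005;-.006 0 0 0 .005;-.009 0 0 0 .005;-.012 0 0 0 .005;-.014 0 0 0 .005;-.015 0 0 0 .005';  python3 tgt.py .6505 .1549 .126 -.0487
```

```text
time_s: 15.6
position: [0.6478, 0.1554, 0.1264]
orientation: [-0.076, -3.132, 0.001]
ft_force: [-14.9, 0.4, 13.2]
grip_width: 0.0132
finger_force: 62.7
shift [-0.0027 -0.0004  0.0004] turn 0.0005 q6 -1.42 t 15.6
```

```bash
python3 shift.py '-.001 0 0 0 .005;-.002 0 -.0005 0 .005;-.002 0 -.0005 0 .005;-.002 0 -.0005 0 .005';  python3 tgt.py .6505 .1549 .126 -.0487
```

```text
time_s: 16.1
position: [0.6498, 0.1553, 0.1264]
orientation: [-0.075, -3.132, 0.001]
ft_force: [-14.0, -0.1, 10.7]
grip_width: 0.013
finger_force: 62.5
shift [-0.0008 -0.0004  0.0004] turn 0.0005 q6 -1.42 t 16.1
```

```bash
python3 shift.py '-.001 0 0 0 .005;-.002 0 0 0 .005;-.003 0 0 0 .005;-.003 0 0 0 .005';  python3 tgt.py .6505 .1549 .126 -.0487; python3 - <<'E'
from fit import *
t=imaging.capture("top"); s=imaging.capture("scene")
a=cv2.resize(t["img"][165:325,190:335,::-1],None,fx=2.7,fy=2.7,interpolation=2)
b=s["img"][170:300,310:440,::-1].copy()
b=cv2.resize(b,None,fx=3.1,fy=3.1,interpolation=2)
h=max(a.shape[0],b.shape[0]); f=lambda i:cv2.copyMakeBorder(i,0,h-i.shape[0],0,0,0)
cv2.imwrite("pics/s1.png",np.hstack([f(a),f(b)]))
E
```

```text
time_s: 16.6
position: [0.6506, 0.1553, 0.1266]
orientation: [-0.075, -3.127, 0.001]
ft_force: [-20.1, 1.0, 15.8]
grip_width: 0.0134
finger_force: 63.2
shift [ 0.0001 -0.0004  0.0006] turn 0.0006 q6 -1.42 t 16.6
```

View pics/s1.png

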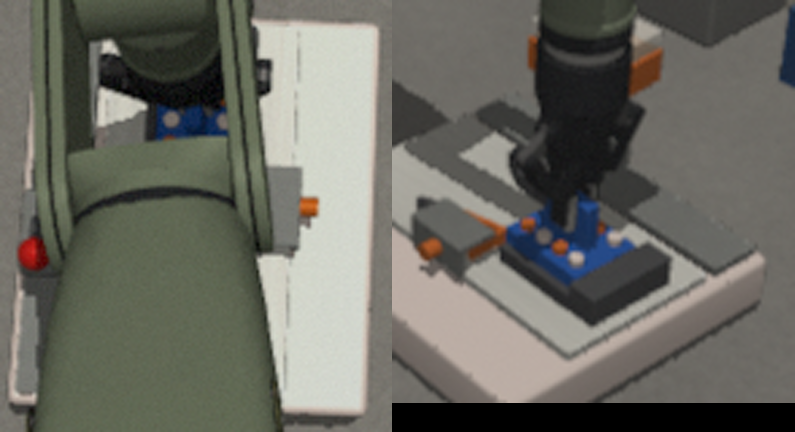

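The rack is up against the end stop and its rear right corner is at the bolt's holding edge. I'll hold it there while the bolt comes out.

```bash
H='-.001 0 -.0005 0 .005;-.001 0 -.0005 0 .005'; python3 shift.py '-.001 0 -.0005 0 .005;-.001 0 -.0005 0 .005;-.001 0 -.0005 0 .005;-.001 0 -.0005 0 .005;-.001 0 -.0005 0 .005;-.001 0 -.0005 0 .005;-.001 0 -.0005 0 .005;-.001 0 -.0005 0 .005;-.001 0 -.0005 0 .005;-.001 0 -.0005 0 .005'; python3 shift.py '0 0 0 0 .005;0 0 0 0 .005;0 0 0 0 .005;0 0 0 0 .005;0 0 0 0 .005;0 0 0 0 .005;0 0 0 0 .005;0 0 0 0 .005;0 0 0 0 .005;0 0 0 0 .005'; python3 - <<'E'
from fit import *
s=imaging.capture("scene")
b=cv2.resize(s["img"][205:275,310:400,::-1],None,fx=8,fy=8,interpolation=2)
sp=[.5763,.1585,-.0487]; W=lambda m:proj(s,Rz(sp[2])@np.array(m)+[sp[0],sp[1],0])
for y in(-.026,-.035): print(W((.027,y,.086)),(W((.027,y,.086))+.5-[310,205])*8)
print(fitrack(.07,[.651,.155,-.049],[(s,(335,222,60,48))]))
cv2.imwrite("pics/b1.png",b)
E
```

```text
time_s: 17.95
position: [0.6507, 0.1553, 0.1266]
orientation: [-0.075, -3.125, 0.001]
ft_force: [-21.1, -0.1, 14.4]
grip_width: 0.0128
finger_force: 63.1
time_s: 19.2
position: [0.6507, 0.1553, 0.1266]
orientation: [-0.075, -3.125, 0.001]
ft_force: [-21.7, 0.8, 15.1]
grip_width: 0.0132
finger_force: 63.1
[347.52899536 245.25469228] [304.23196291 326.03753824]
[344.97900054 246.57833993] [283.83200429 336.62671948]
(array([ 0.63855637,  0.16835684, -0.10377859]), np.float64(442.96862745098036), [np.float64(580.0)])
```

View pics/b1.png

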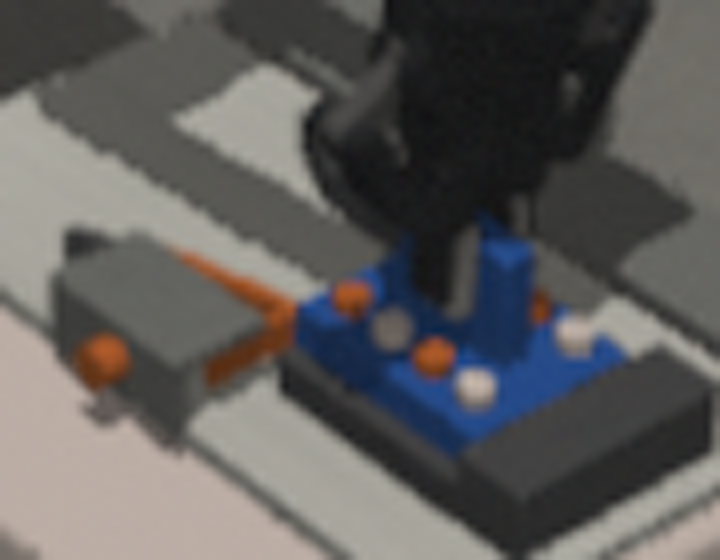

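The orange wedge reaches right behind the rack's rear corner at (290,315). The bolt's outer knob at (100,355) also shows its travel, so I'll compare it with the initial picture.

```bash
cat > knob.py <<'E'
from h import *
def k(i,b):
    x0,y0,w,h=b; H=cv2.cvtColor(i[y0:y0+h,x0:x0+w].copy(),cv2.COLOR_BGR2HSV).astype(float)
    m=((H[...,0]<18)&(H[...,1]>120))*H[...,1]; g=np.mgrid[:h,:w]
    return (round((g[1]*m).sum()/m.sum()+x0,2),round((g[0]*m).sum()/m.sum()+y0,2),int((m>0).sum()))
S=(314,241,16,17); T=(298,232,14,18)
print("init",k(cv2.imread("pics/scene0.png"),S),k(cv2.imread("pics/top0.png"),T))
print("now",k(imaging.capture("scene")["img"][:,:,::-1],S),k(imaging.capture("top")["img"][:,:,::-1],T))
E
python3 knob.py
```

```text
init (np.float64(322.33), np.float64(249.64), 35) (np.float64(303.06), np.float64(241.21), 33)
now (np.float64(322.36), np.float64(249.57), 34) (np.float64(303.09), np.float64(241.13), 34)
```

The knob is back at its starting position to within 0.1 px, so the bolt is fully out. I'll ease off, release and rise.

```bash
python3 shift.py '.001 0 0 0 .005;.003 0 0 0 .005;.004 0 0 0 .005;.004 0 0 0 .04;.004 0 0 0 .04;.004 0 0 0 .04;.004 0 -.01 0 .04;.004 0 -.04 0 .04;.004 0 -.08 0 .04;.004 0 -.1 0 .04'; python3 knob.py; python3 - <<'E'
from fit import *
s=imaging.capture("scene"); 
print(fitrack(.07,[.648,.155,-.049],[(s,(335,222,60,48))]))
sp=[.5763,.1585,-.0487]; i=cv2.resize(s["img"][205:275,310:400,::-1],None,fx=8,fy=8,interpolation=2)
for X in(.072,):
  for V in(B,G):
    q=np.array([proj(s,Rz(sp[2])@(v+[X,0,.07])+[sp[0],sp[1],0]) for v in V]); q=(q+.5-[310,205])*8
    cv2.polylines(i,[cv2.convexHull(q.astype(np.int32))],True,(255,0,255),1)
cv2.imwrite("pics/b2.png",i)
E
```

```text
time_s: 20.6
position: [0.6548, 0.1552, 0.2303]
orientation: [0.077, 3.135, 0.001]
ft_force: [-0.4, -0.6, 0.3]
grip_width: 0.0402
finger_force: 0.0
init (np.float64(322.33), np.float64(249.64), 35) (np.float64(303.06), np.float64(241.21), 33)
now (np.float64(322.24), np.float64(249.64), 36) (np.float64(303.11), np.float64(241.22), 33)
(array([ 0.63482485,  0.165616  , -0.28065509]), np.float64(308.7686274509804), [np.float64(693.0)])
```

View pics/b2.png

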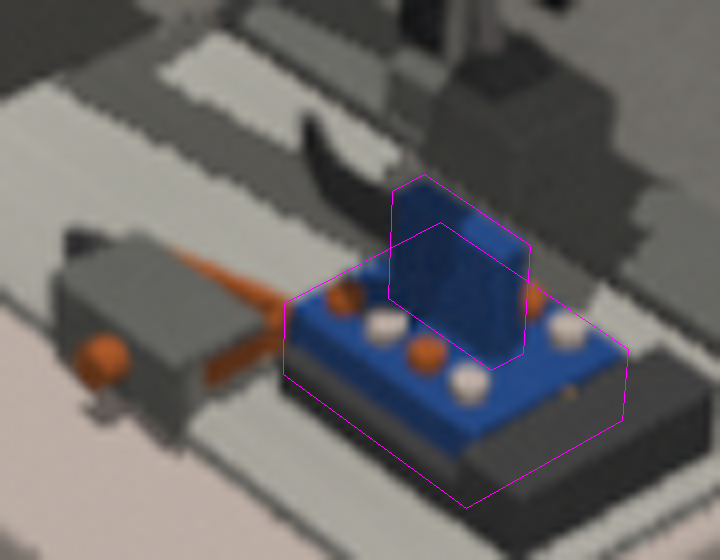

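The rack sits flat, matching the outline drawn at x = 72 mm, and the bolt is out behind it. Next is the lever.

```bash
python3 tgt.py .464 .2791 .23 -.0487; python3 shift.py '.05 .03 0 0 0;.1 .06 0 0 0;.15 .09 0 0 0;.184 .114 0 0 0;.184 .114 0 0 0;.184 .114 0 0 0;.184 .114 0 0 0'; python3 tgt.py .464 .2791 .143 -.0487
```

```text
shift [ 0.1957  0.1146 -0.0027] turn -0.0001 q6 -1.42 t 20.75
time_s: 21.62
position: [0.4756, 0.2771, 0.2256]
orientation: [-0.079, -3.14, 0.001]
ft_force: [-0.2, 0.1, -0.9]
grip_width: 0.0003
finger_force: 0.0
shift [0.0116 0.0015 0.0826] turn -0.0015 q6 -1.15 t 21.625
```

```bash
python3 shift.py '.012 .0015 .02 0 0;.012 .0015 .05 0 0;.012 .0015 .075 0 0;.012 .0015 .0825 0 0;.012 .0015 .0825 0 0;0 .0015 .0825 0 0;-.01 .0015 .0825 0 0;-.02 .0015 .0825 0 0;-.03 .0015 .0825 0 0;-.04 .0015 .0825 0 0'; python3 shift.py '-.008 0 0 0 0;-.016 0 0 0 0;-.024 0 0 0 0;-.032 0 0 0 0;-.038 0 0 0 0;-.038 0 0 0 0'; python3 tgt.py .5614 .2744 .143 -.0487
```

```text
time_s: 22.88
position: [0.5152, 0.2775, 0.1439]
orientation: [-0.077, -3.14, 0.0]
ft_force: [-1.8, 0.3, 1.2]
grip_width: -0.0002
finger_force: 0.9
time_s: 23.62
position: [0.5535, 0.2755, 0.1437]
orientation: [0.077, 3.14, -0.0]
ft_force: [0.4, -0.5, 1.2]
grip_width: -0.0003
finger_force: 0.0
shift [-0.0079 -0.0007  0.0007] turn -0.0004 q6 -1.2 t 23.625
```

```bash
python3 shift.py '-.003 0 0 0 0;-.006 0 0 0 0;-.009 0 0 0 0;-.009 0 0 0 0;-.009 0 0 0 0'; python3 - <<'E'
from h import *
def ball(i):
    H=cv2.cvtColor(i.copy(),cv2.COLOR_RGB2HSV); m=cv2.inRange(H,(0,170,60),(4,255,255))|cv2.inRange(H,(172,170,60),(180,255,255))
    m[:180]=0;m[280:]=0;m[:,:190]=0;m[:,400:]=0
    return m
sp=[.5763,.1585,-.0487]
for n in("scene","top"):
    c=imaging.capture(n); m=ball(c["img"]) ; p=np.argwhere(m); print(n,len(p),p.mean(0)[::-1] if len(p) else "")
    for th in(-.5,.3,.4,.5): 
        b=np.array([-.03+.06*np.sin(th),.115]); cs,sn=np.cos(sp[2]),np.sin(sp[2])
        print(th+.5,proj(c,[sp[0]+cs*b[0]-sn*b[1],sp[1]+sn*b[0]+cs*b[1],.092+.06*np.cos(th)]).round(1))
E
```

```text
time_s: 24.25
position: [0.5557, 0.2754, 0.1435]
orientation: [-0.075, -3.127, 0.003]
ft_force: [-16.1, -0.8, 9.1]
grip_width: -0.0
finger_force: 8.4
scene 56 [380.28571429 202.98214286]
0.0 [365.6 195.1]
0.8 [377.  200.6]
0.9 [378.4 202.1]
1.0 [379.7 203.7]
top 0 
0.0 [202.8 260.1]
0.8 [203.9 237.9]
0.9 [204.3 235.4]
1.0 [204.8 233.1]
```

The push ran into the lever's end of travel and the ball's position matches about 1.0 rad. I'll back off, rise and verify.

```bash
python3 shift.py '.02 0 0 0 0;.05 0 0 0 0;.06 0 -.04 0 0;.06 0 -.1 0 0;.06 0 -.1 0 0;.06 0 -.1 0 0;.06 0 -.1 0 0'; python3 knob.py; python3 - <<'E'
from h import *
o=[]
s=imaging.capture("scene"); t=imaging.capture("top")
a=cv2.resize(s["img"][180:280,310:410,::-1],(400,400),interpolation=2); b=cv2.resize(t["img"][165:325,190:335,::-1],(363,400),interpolation=2)
cv2.imwrite("pics/f.png",np.hstack([a,b]))
E
```

```text
time_s: 25.22
position: [0.5011, 0.2776, 0.242]
orientation: [-0.077, -3.138, 0.002]
ft_force: [0.1, -0.1, -0.1]
grip_width: 0.0001
finger_force: 0.0
init (np.float64(322.33), np.float64(249.64), 35) (np.float64(303.06), np.float64(241.21), 33)
now (np.float64(322.27), np.float64(249.59), 35) (np.float64(303.1), np.float64(241.21), 33)
```

View pics/f.png

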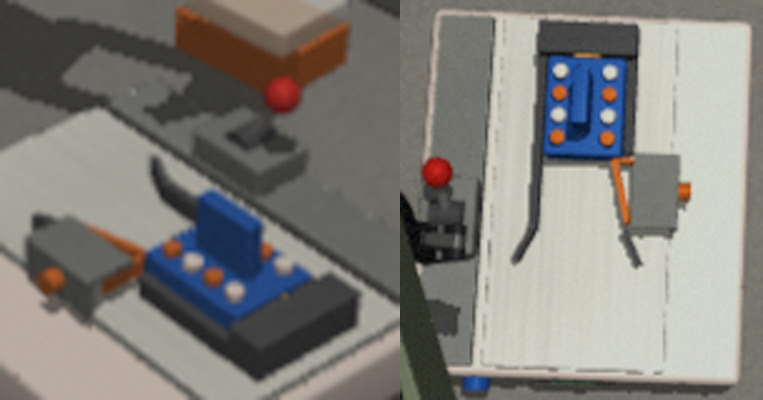

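The rack at (585,105) is square in the bay, with the bolt (620,160) fully out behind it. The red ball at (437,172) is over to the end-stop side, and the arm is clear.

```bash
python3 -c "
from plant import r, imaging, job, sensors
print(job.job_done())"
```

```text
the job is handed in; nothing more can be done
None
```

The rack is locked against the end stop with the bolt fully out behind it, the run lever is tipped fully over to on, and I handed the job in at about 25 s; no verdict was returned.

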